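# Open the drop-front mending cabinet onto its slide-out supports

### The arm

A 7-joint arm with a two-finger parallel gripper is mounted at the origin on a cart in front of the work surface, level with it; the furniture and walls round the work are solid. World frame = base frame: x ahead of the robot, y to its left, z up, the work surface at z = 0. Lengths are in m, angles in rad, forces in N, time in s.
With the tool pointing down it reaches from about 0.375 to 0.925 m from the base axis. Payload 3.1 kg.
Tool frame: the origin (TCP) lies midway between the tips of the shut fingers; the grasp point (between the pads) lies 19 mm behind it; z points along the fingers, y is the direction in which the jaws open and shut (so a half turn about z gives the same grasp; the last joint's range is limited). The gripper opens to 85 mm and grips with 20 to 120 N. Pads are 22 mm wide; open, the fingers measure 114 mm over their backs; the gripper's body (76 mm by 85 mm) begins 54 mm behind the grasp point. The pads swing forward as they close: fully open they stand 13 mm farther back than shut.
Start: joints at [1.134, 0.383, 0.044, 1.598, -0.018, 1.161, -0.05], TCP at [0.216, -0.613, 0.231] pointing down, gripper open.
Joint ranges: [-2.61, 2.61], [-0.41, 2.15], [-1.48, 1.57], [0, 2.5], [-1.57, 4.71], [0.05, 1.97], [-2.85, 2.85]. Speed limits (rad/s): [2.79, 2.79, 3.14, 3.14, 3.14, 3.14, 3.14].

### API

Orientations are given as a unit quaternion [w, x, y, z].
In Python, from cell import monitor, get_image, camera_info, robot gives the robot as it stands.
- The arm moves only by the tool arm_command, never from a script. Its argument "rows" is text: rows parted by semicolons, each of 5 numbers parted by spaces: the finger opening in mm, from 0 to 85.4, then the shift along the tool's x, y, z as a fraction of full scale, then the turn about the tool's z as a fraction of full scale. In form: fingers x y z spin; .... A call has exactly 10 rows; each row shifts and turns the pose as measured when the row begins, along the tool's axes as they then stand; what a row does not reach is not made up. Full scale, the value 1, is 5 cm for a shift and pi/4 rad for a turn. A row lasts 1/8 s, in which the tool goes at most 62.5 mm and 10.7 degrees, less where a joint would pass 70% of its speed; a pose out of reach is approached as far as the arm can. A call with a number of a shift or a turn outside -1 to 1 is refused whole. A call with a gripper value outside its range is refused whole. The fingers move at their own pace and stop on an object; "grip_force" is the grip in N (left out, the last holds). Time passes only in rows, so rows that do not move let the fingers close, or fill a call up. It gives the time, the measured TCP pose, the force and the opening at its end, in the units of the state.
- monitor.get_state(): the state, without advancing time (a new reading comes with each control period).
- get_image(name): name is "scene" or "side" or "wrist"; returns (picture, depth): 480x640x3 uint8, red, green, blue; 480x640 float32, m along the optical axis (not along the pixel's ray), 0 where there is no reading.
- camera_info(name): a dict with "fovy" (degrees; the focal length in pixels is half the picture's height over the tangent of half this angle, whatever the lens; pixels are square), "cx", "cy" (the principal point, pixels), "origin" and "rotation" of the camera in the world. Camera axes: x right, y up, looking along -z (the intrinsics and any distortion apply to the point x, -y, -z); pixel columns grow to the right and rows downward; lengths in m; the calibration is good to about 2 mm. A picture is of the moment at which its call begins: read the wrist's pose just before it. camera_info takes no time and is no camera call; for the wrist camera it gives the pose at the moment of the call.
- robot.close_job(): hands the job in, once; it reports no verdict.
The state is a dict: "t": time; "q": joint angles; "qd": joint speeds; "joint_efforts": joint torques, N m; "eef_pos": TCP position; "orientation": TCP orientation; "contact_force": force on the tool from outside, world axes, zero at the start; "torque": the same for the moment, N m; "finger_gap": finger opening in m.
Only numpy, scipy, OpenCV 4.12 (cv2) and the standard library are available. Lean on these libraries where they do the work, as an engineer would, in place of code of your own. Each camera call takes 0.05 s, during which the arm holds its last target.

### The job

Open the small mending cabinet as a work shelf: first pull both slide-out supports all the way out to their stops by their orange knobs while the flap is still up, then take the flap by its orange pull and lower it gently, held all the way and not dropped, until it rests level on both supports, and let go. Leave the other loose things on the ironing board where they stand.

Things in the scene. Friction and masses are not known exactly. Their poses are not given: they have to be found in the camera images.
- cabinet: Plywood mending cabinet, 260 mm wide, 105 mm deep, 177 mm high, fixed on the board (height 0). Origin: middle of the front face, at the board. Axes: x into the cabinet, square to its front (the front with the knobs looks to the robot's right), y along the front, z up. Its top board begins 18 mm behind the front face.
- flap_hinge (a point): Middle of the flap's hinge line, fixed on the cabinet's front face, 55 mm above the board. Axes as the cabinet's: the hinge line runs along y.
- flap_pull (a point): Centre of the orange T-shaped pull on the flap's free edge: a round bar 18 mm thick, 44 mm long, parallel to the hinge, centre 28 mm beyond the edge (flap up: 148 mm above the hinge line, 7 mm behind the front face). Grip it across its flat ends (44 mm); it can turn between the fingers as it swings about the hinge. Turns with the flap: x inward normal, z from hinge to edge.
- flap (a joint): Angle of the whitish flap (236 mm wide, 120 mm hinge to edge, 14 mm thick, about 0.4 kg, varies), hinged at its lower outer edge: 0 upright and shut, grows as the top comes down in front (cabinet's -x); 1.571 level; about 1.583 lying on the supports. Starts at 0 to 0.05 and stays by friction; leaned far out it falls if let go. Without supports it drops to 2.1.
- knob_left (a point): Centre of the left (+y) support's orange knob: 24 mm thick, 15 mm long, axis along the cabinet's x; 26 mm in front of the support's end, 98 mm from the cabinet's middle, 36 mm above the board, below the flap. The upright flap leaves no room for a gripper pointing straight down: lean the hand away from the flap (to the cabinet's -x) 25 to 45 degrees and grip from the +y and -y sides. Axes as the cabinet's.
- knob_right (a point): Centre of the right (-y) support's orange knob, the same as the left one in every way, 98 mm to the other side of the cabinet's middle.
- support_left (a joint): How far the left support is out, m: 0 flush, firm stop at 0.08. A brown wooden bar 22 mm wide, 36 mm high, top 1 mm below the hinge line, that slides straight out of the front (cabinet's -x) under the flap. Starts 0 to 0.012 out; takes about 3 N to slide and stays where left.
- support_right (a joint): The same for the right support.
- spray_bottle: Bystander: spray bottle with green head, 61x127x242 mm; origin at the centre of its underside. Left of the cabinet.
- thread_box: Bystander: brown cardboard box, 45x70x33 mm; origin at the centre of its underside. Left of the cabinet.
- white_jar: Bystander: white jar, 70 mm across, 57 mm high; origin at the centre of its underside. Left of the cabinet, nearer the robot.
- scissors: Bystander: scissors with blue handles lying flat, 87x199x9 mm; origin at the centre of their underside. In front of the cabinet, near edge of the board.

How it is judged:
By the outcome, as a careful person would: the job done as asked, in the order asked, and still so for the second after the job is handed in, with the robot touching nothing.
It also fails if it takes over 58 s, if anything falls off the work surface, if the arm or the gripper's body presses on something with over 40 N, if the wrist force passes 120 N, or if a joint passes its speed limit or range.

## Working session

There is one attempt and no reset: what is moved stays moved. The work goes in short steps, Python scripts to look and compute and a tool call to move; the robot and the scene stay as the last step left them, time stands still between calls to the robot, and variables do not carry over. Pictures are saved under pics/ and viewed, and the job is handed in when it is done.

Besides the shell and the picture viewer there is one more tool, called by a JSON object that holds its "api" and its "payload", one argument or row to a line. arm_command: Moves the arm, as the interface text tells. Shift numbers are shares of 5 cm and turn numbers shares of pi/4 rad, none past 1 either way. Its arguments: {"type":"object","properties":{"rows":{"type":"string"},"grip_force":{"type":"number"}},"required":["rows"]}

```bash
ls; mkdir -p pics; cat > h.py <<'E'
import numpy as np, cv2
from cell import monitor, get_image, camera_info, robot
from scipy.spatial.transform import Rotation as R
def save(n,im): cv2.imwrite('pics/'+n+'.png',cv2.cvtColor(im,cv2.COLOR_RGB2BGR))
def st():
    s=monitor.get_state(); print('t',s['t'],'p',np.round(s['eef_pos'],4),'q',np.round(s['orientation'],4),'F',np.round(s['contact_force'],2),'gap',s['finger_gap'],'j',np.round(s['q'],3)); return s
E
python3 - <<'E'
from h import *
s=st()
for n in ['scene','side','wrist']:
    ci=camera_info(n); print(n,ci)
    im,d=get_image(n); save(n+'0',im); np.savez('pics/%s0.npz'%n,im=im,d=d,R=np.array(ci['rotation']),o=np.array(ci['origin']))
E
```

```text
pics
t 0.0 p [ 0.2157 -0.6122  0.2299] q [-1.300e-03  9.857e-01  1.686e-01 -3.000e-04] F [-0.34  0.22 -0.4 ] gap 0.08529463147239606 j [ 1.134  0.384  0.044  1.6   -0.018  1.161 -0.05 ]
scene {'fovy': 44.083511074828515, 'cx': 309.4333119115014, 'cy': 242.67380961925815, 'origin': array([ 0.47201968, -1.56636505,  0.867817  ]), 'rotation': array([ 0.84740229,  0.5308459 , -0.01054863, -0.00084923])}
side {'fovy': 47.14113435604998, 'cx': 308.7529765206824, 'cy': 242.072115865683, 'origin': array([ 0.65259752, -0.79413023,  1.18154872]), 'rotation': array([0.94390395, 0.31556947, 0.03609966, 0.09032193])}
wrist {'fovy': 58.50529615709761, 'cx': 319.70069622756495, 'cy': 237.45867981144042, 'origin': array([ 0.29546045, -0.58584116,  0.37264297]), 'rotation': array([ 0.80514352, -0.133296  ,  0.09645966, -0.56979964])}
```

View pics/scene0.png

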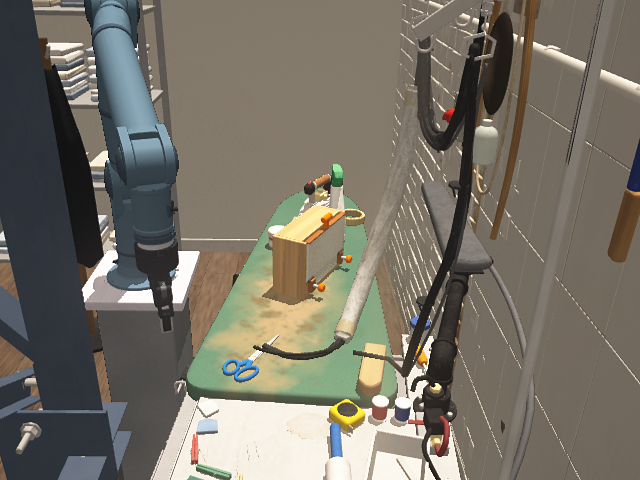

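View pics/side0.png

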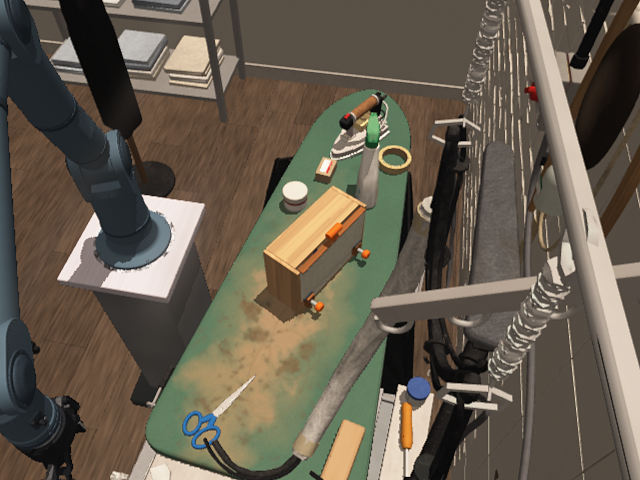

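View pics/wrist0.png

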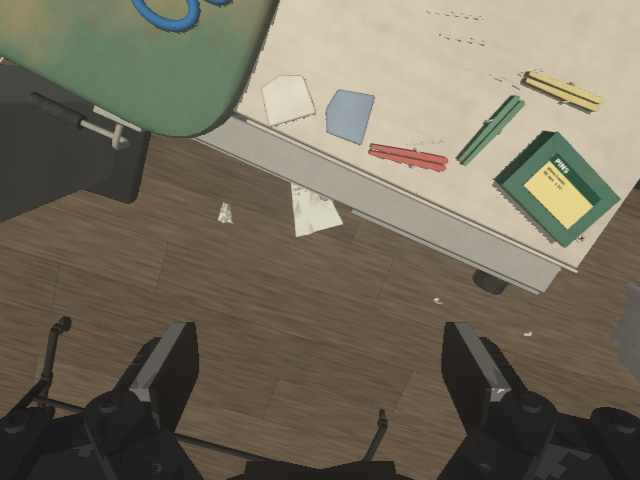

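```bash
cat >> h.py <<'E'
def Rm(q): return R.from_quat([q[1],q[2],q[3],q[0]]).as_matrix()
def load(n):
    z=np.load('pics/%s.npz'%n); return z['im'],z['d'],z['R'],z['o']
def cloud(cam,d,q,o):
    ci=camera_info(cam); f=240/np.tan(np.radians(ci['fovy'])/2)
    v,u=np.mgrid[0:480,0:640]
    P=np.stack([(u-ci['cx'])/f*d,-(v-ci['cy'])/f*d,-d],-1)
    return P@Rm(q).T+o
def snap(cam,name):
    ci=camera_info(cam); im,d=get_image(cam); save(name,im)
    np.savez('pics/%s.npz'%name,im=im,d=d,R=np.array(ci['rotation']),o=np.array(ci['origin']))
    return im,cloud(cam,d,np.array(ci['rotation']),np.array(ci['origin'])),d
def orange(im):
    hsv=cv2.cvtColor(im,cv2.COLOR_RGB2HSV)
    return cv2.inRange(hsv,(5,190,120),(17,255,255))
def blobs(im,P,d,amin=15):
    n,l,s,c=cv2.connectedComponentsWithStats(orange(im))
    for i in range(1,n):
        if s[i,4]<amin: continue
        m=(l==i)&(d>0); p=P[m]
        print('px',np.round(c[i],1),'box',s[i,:4],'n',s[i,4],'med',np.round(np.median(p,0),4),'min',np.round(p.min(0),4),'max',np.round(p.max(0),4))
E
python3 - <<'E'
from h import *
for n in ['scene','side']:
    im,d,q,o=load(n+'0'); P=cloud(n,d,q,o); print(n); blobs(im,P,d)
    # crop
    b=(230,150,180,200) if n=='scene' else (230,170,170,160)
    c=im[b[1]:b[1]+b[3],b[0]:b[0]+b[2]]; save(n+'_crop',cv2.resize(c,None,fx=4,fy=3.7 if 0 else 4)[:600,:800] if n!='scene' else cv2.resize(c,None,fx=3,fy=3))
E
```

```text
scene
px [326.2 220.8] box [321 214  12  14] n 75 med [ 0.5498 -0.0378  0.2012] min [ 0.5348 -0.0567  0.1752] max [ 0.5673 -0.0144  0.2121]
px [348.2 259.1] box [346 256   6   7] n 31 med [0.6235 0.0316 0.0382] min [0.6171 0.02   0.0213] max [0.6338 0.0465 0.0491]
px [321.  287.8] box [318 284   7   8] n 36 med [ 0.5361 -0.1423  0.0385] min [ 0.5277 -0.1526  0.027 ] max [ 0.5449 -0.1344  0.0493]
px [420.8 361.1] box [417 356  10  10] n 36 med [ 0.7685 -0.4084 -0.0091] min [ 0.7637 -0.4146 -0.0179] max [ 0.7826 -0.393  -0.0016]
side
px [334.3 229.9] box [326 223  17  16] n 130 med [ 0.5499 -0.0316  0.2102] min [ 0.5331 -0.0548  0.0699] max [0.5635 0.0995 0.2172]
px [365.2 253.4] box [362 250   8   8] n 45 med [0.6228 0.0353 0.0451] min [0.6143 0.0282 0.0357] max [0.6319 0.0544 0.0522]
px [318.8 306.1] box [315 302   9   9] n 54 med [ 0.5348 -0.1385  0.0452] min [ 0.5261 -0.1469 -0.0022] max [ 0.5436 -0.1005  0.0497]
px [406.3 425.7] box [401 403  11  45] n 433 med [ 0.7684 -0.3675 -0.0038] min [ 0.7557 -0.4126 -0.0128] max [ 0.7828 -0.3133  0.0027]
```

View pics/scene_crop.png

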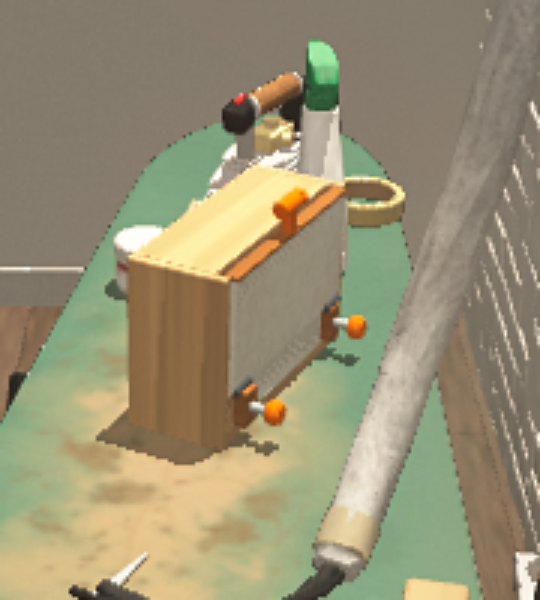

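View pics/side_crop.png

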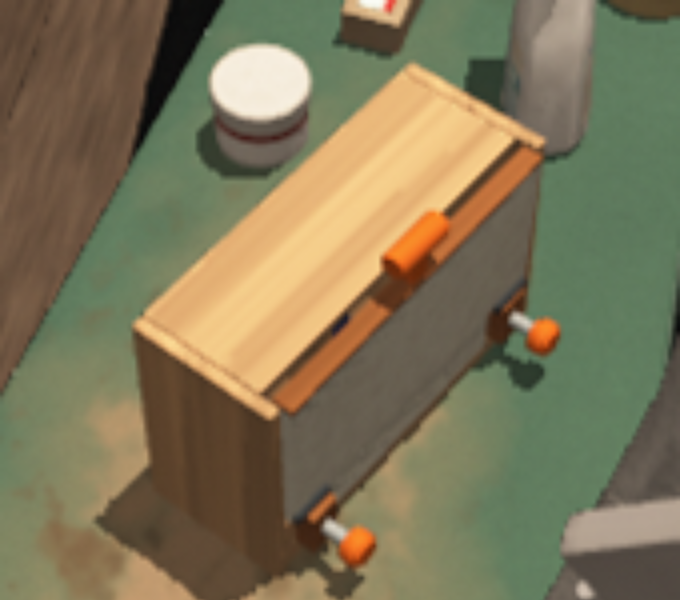

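```bash
cat > kin.py <<'E'
import numpy as np
from scipy.spatial.transform import Rotation as R
LO=np.array([-2.61,-.41,-1.48,0,-1.57,.05,-2.85]);HI=np.array([2.61,2.15,1.57,2.5,4.71,1.97,2.85])
def T(al,a,d,th):
    ca,sa,c,s=np.cos(al),np.sin(al),np.cos(th),np.sin(th)
    return np.array([[c,-s,0,a],[s*ca,c*ca,-sa,-d*sa],[s*sa,c*sa,ca,d*ca],[0,0,0,1]])
h=np.pi/2
DH=[(0,0,.267),(-h,0,0),(h,0,.293),(h,.0525,0),(h,.0775,.3425),(h,0,0),(-h,.076,.097)]
def fk(q,tool=.172,yaw=0,z0=0,allf=False):
    M=np.eye(4);M[:3,:3]=R.from_euler('z',yaw).as_matrix();M[2,3]=z0
    out=[]
    for (al,a,d),t in zip(DH,q): M=M@T(al,a,d,t); out.append(M)
    E=np.eye(4);E[2,3]=tool
    M=M@E
    return (M,out) if allf else M
E
python3 - <<'E'
from kin import *
from h import st
s=st()
M=fk(s['q']); print(np.round(M,4)); print(np.hypot(*M[:2,3]),np.degrees(np.arctan2(M[1,3],M[0,3])))
E
```

```text
t 0.15 p [ 0.2158 -0.6124  0.2302] q [-1.000e-03  9.857e-01  1.686e-01 -2.000e-04] F [-0.13 -0.8   0.37] gap 0.08528810317889979 j [ 1.134  0.384  0.044  1.599 -0.018  1.161 -0.05 ]
[[ 0.3327  0.9428  0.0212  0.2329]
 [ 0.9414 -0.3334  0.0505  0.5496]
 [ 0.0546  0.0032 -0.9985  0.2083]
 [ 0.      0.      0.      1.    ]]
0.5969651520764123 67.03430880537017
```

```bash
python3 - <<'E'
from h import *
y=np.array([-.45,-.89]);y/=np.linalg.norm(y)
for n in ['scene','side']:
    im,d,q,o=load(n+'0'); P=cloud(n,d,q,o)
    m=(d>0)&(P[...,2]>.07)&(P[...,2]<.16)&(abs(P[...,0]-.55)<.15)&(abs(P[...,1]+.04)<.15)
    p=P[m]
    # flap candidates: near line
    nrm=np.array([.89,-.455,0]);
    for it in range(6):
        c=p.mean(0) if it==0 else c
        if it==0:
            r=(p[:,:2]@nrm[:2]); k=r>np.percentile(r,55)
        pts=p[k]; A=np.c_[pts[:,:2],np.ones(len(pts))]
        c=pts.mean(0); u,s_,vt=np.linalg.svd(pts-c); nn=vt[2]; nn*=np.sign(nn[0])
        k=abs((p-c)@nn)<.004
    print(n,'normal',np.round(nn,3),'yaw',np.degrees(np.arctan2(nn[1],nn[0])),'c',np.round(c,4),k.sum())
    yc=np.array([nn[1],-nn[0]])/np.hypot(nn[0],nn[1])
    t=p[k][:,:2]@yc; print('extent y',t.min(),t.max(),'offset n',c@nn)
    # top board
    m=(d>0)&(abs(P[...,2]-.177)<.006)&(abs(P[...,0]-.5)<.2)&(abs(P[...,1]+.0)<.2)
    p=P[m][:,:2]; print('top z',np.median(P[m][:,2]),len(p)); rect=cv2.minAreaRect(p.astype(np.float32)); print(rect, np.round(cv2.boxPoints(rect),4).tolist())
    print('board z',np.median(P[...,2][(d>0)&(abs(P[...,2])<.03)]))
E
```

```text
scene normal [ 0.881 -0.473 -0.034] yaw -28.214361338421174 c [ 0.5473 -0.0447  0.1152] 1005
extent y -0.360922577744714 -0.09861400942651137 offset n 0.49918315950481323
top z 0.17690386981424744 1387
((0.509074330329895, -0.0100889652967453), (0.272990345954895, 0.11378315091133118), 61.9122314453125) [[0.3946000039577484, -0.10369999706745148], [0.4950000047683716, -0.15729999542236328], [0.6234999895095825, 0.08349999785423279], [0.5231000185012817, 0.1370999962091446]]
board z -0.0013310324908448745
side normal [ 0.881 -0.472 -0.032] yaw -28.171466619375405 c [ 0.5467 -0.0414  0.1155] 1277
extent y -0.3592420119529468 -0.09899025224886836 offset n 0.49760157849899644
top z 0.17692202651920497 3866
((0.5050444006919861, -0.009548008441925049), (0.2623159885406494, 0.11183326691389084), 61.869930267333984) [[0.3939000070095062, -0.09889999777078629], [0.4925000071525574, -0.15160000324249268], [0.6161999702453613, 0.07980000227689743], [0.5175999999046326, 0.13249999284744263]]
board z 0.0005687234960776166
```

```bash
cat >> h.py <<'E'
n_=np.array([.881,-.4725]);yc_=np.array([-.4725,-.881]); O=np.array([.549,-.0338])
def cab(P): # -> out, y, z
    e=P[...,:2]-O
    return np.stack([e@n_,e@yc_,P[...,2]],-1)
def wld(o,y,z): p=O+o*n_+y*yc_; return np.array([p[0],p[1],z])
E
python3 - <<'E'
from h import *
for n in ['scene','side']:
    im,d,q,o=load(n+'0'); P=cloud(n,d,q,o); C=cab(P)
    print(n)
    for lo in np.arange(-.3,.5,.05):
        row=[]
        for oo in np.arange(0,.5,.05):
            m=(d>0)&(C[...,0]>=oo)&(C[...,0]<oo+.05)&(C[...,1]>=lo)&(C[...,1]<lo+.05)&(C[...,2]>.015)&(C[...,2]<.9)
            z=C[...,2][m]
            row.append('%4d/%-4d'%(z.min()*1e3,z.max()*1e3) if len(z)>3 else '   -     ')
        print('y%5.2f'%lo,' '.join(row))
E
```

```text
scene
y-0.30    -         -         -         -       154/178   171/178   169/767    84/771    20/741     -     
y-0.25    -         -         -         -       151/177   151/179   170/731   170/779    16/780     -     
y-0.20    -         -         -         -         -       152/178   171/723   170/752    15/783    16/785 
y-0.15   18/177     -         -         -         -       152/175   166/179   170/729    88/786    15/789 
y-0.10   16/179     -         -         -         -         -       150/178   171/179   168/787    15/790 
y-0.05   20/213     -         -         -         -         -       154/175   120/179   109/178    97/698 
y-0.00   19/212     -         -         -         -         -         -       104/178    87/177     -     
y 0.05   18/179     -         -         -         -         -        25/30    103/128   104/127     -     
y 0.10   17/178     -         -         -         -       613/791    15/641    18/125   106/128     -     
y 0.15    -         -         -         -       381/752   353/758   550/644   109/121   106/128     -     
y 0.20    -         -   
[... 1629 characters left out ...]
     413/758   364/760   542/642   104/124   111/128     -     
y 0.20    -         -         -         -       288/390   256/577   532/579   106/560   103/128     -     
y 0.25    -         -         -         -        25/311    18/302    27/555   529/589   104/131     -     
y 0.30    -         -         -         -        28/234    25/214    15/39    535/615   107/846   808/886 
y 0.35    -         -         -         -       136/187    25/167    20/780   726/819   512/889   499/896 
y 0.40    -         -         -         -       115/155   101/148   741/772     -       511/899   512/899 
y 0.45    -        97/113   103/118   108/130   109/134     -         -         -         -         -
```

```bash
python3 - <<'E'
from h import *
im,d,q,o=load('wrist0'); P=cloud('wrist',d,q,o)
s=monitor.get_state(); Rt=Rm(s['orientation']); L=(P-np.array([.2157,-.6122,.2299]))@Rt
ci=camera_info('wrist'); print('cam in tool',(np.array(ci['origin'])-s['eef_pos'])@Rt, 'cam axis',-(Rm(q)[:,2])@Rt)
m=(d>0)&(d<.25)
for z in np.arange(-.15,.02,.01):
    k=m&(L[...,2]>=z)&(L[...,2]<z+.01)
    if k.sum(): print('%.2f'%z,k.sum(),'x',np.round([L[k][:,0].min(),L[k][:,0].max()],3),'y',np.round([L[k][:,1].min(),L[k][:,1].max()],3),'min|y|',abs(L[k][:,1]).min().round(3))
E
```

```text
cam in tool [ 0.08393712  0.00125443 -0.14262794] cam axis [-0.32451478 -0.0014463   0.94587952]
-0.09 2826 x [0.013 0.019] y [-0.058  0.041] min|y| 0.02
-0.08 9954 x [0.003 0.019] y [-0.068  0.07 ] min|y| 0.0
-0.07 13415 x [-0.005  0.016] y [-0.073  0.075] min|y| 0.032
-0.06 3805 x [-0.002  0.015] y [-0.071  0.073] min|y| 0.04
-0.05 3310 x [-0.011  0.013] y [-0.055  0.058] min|y| 0.041
-0.04 3081 x [-0.011  0.013] y [-0.055  0.058] min|y| 0.041
-0.03 2433 x [-0.011  0.012] y [-0.055  0.058] min|y| 0.041
-0.02 862 x [-0.011  0.012] y [-0.053  0.055] min|y| 0.041
```

{"api": "arm_command", "payload": {
  "rows": "50 0.66 -0.45 0 0.212; 50 0.58 -0.56 0 0.212; 50 0.48 -0.64 0 0.212; 50 0.36 -0.71 0 0.212; 50 0.24 -0.76 0 0.212; 50 0.11 -0.79 0 0; 50 0.11 -0.79 0 0; 50 0.11 -0.79 0 0; 50 0.11 -0.79 0 0; 50 0 0 0 0",
  "grip_force": 60
}}

```text
t: 1.4
eef_pos: [0.4377, -0.3161, 0.226]
orientation: [-0.002, 0.966, -0.259, -0.004]
contact_force: [0.8, 0.2, -0.3]
finger_gap: 0.0502
```

```bash
cat >> h.py <<'E'
def rep():
    s=st(); M=Rm(s['orientation']); p=np.array(s['eef_pos']); c=cab(p)
    print('cab out,y,z mm',np.round(c*1e3,1),'tool x in cab(n,yc,z)',np.round([M[:2,0]@n_,M[:2,0]@yc_,M[2,0]],3),'tz',np.round([M[:2,2]@n_,M[:2,2]@yc_,M[2,2]],3),'Fcab',np.round([np.array(s['contact_force'])[:2]@n_,np.array(s['contact_force'])[:2]@yc_,s['contact_force'][2]],1))
    return s
def move(o,y,z):
    "fractions in tool axes to bring TCP to cab coords"
    s=monitor.get_state(); M=Rm(s['orientation']); print('to go tool axes /50mm',np.round(M.T@(wld(o,y,z)-s['eef_pos'])/.05,3))
E
python3 -c "
from h import *
rep(); move(.075,.098,.12)"
```

```text
t 1.4 p [ 0.4377 -0.3161  0.226 ] q [-0.0024  0.9659 -0.259  -0.0036] F [ 0.83  0.18 -0.27] gap 0.05022648616871026 j [ 0.593  0.189 -0.047  1.861  0.007  1.1   -1.552]
cab out,y,z mm [ 35.3 301.3 226. ] tool x in cab(n,yc,z) [ 0.999  0.032 -0.008] tz [-0.008 -0.003 -1.   ] Fcab [ 0.6 -0.6 -0.3]
to go tool axes /50mm [ 0.68  -4.085  2.125]
```

{"api": "arm_command", "payload": {
  "rows": "50 0.11 -0.7 0.1 -0.04; 50 0.11 -0.7 0.2 0; 50 0.11 -0.7 0.3 0; 50 0.11 -0.7 0.5 0; 50 0.11 -0.7 0.5 0; 50 0.11 -0.58 0.5 0; 50 0 0 0 0; 50 0 0 0 0; 50 0 0 0 0; 50 0 0 0 0"
}}

```text
t: 2.65
eef_pos: [0.5614, -0.166, 0.1184]
orientation: [0.003, 0.967, -0.254, -0.003]
contact_force: [0.3, -0.1, -0.9]
finger_gap: 0.0498
```

```bash
python3 -c "
from h import *
rep(); move(.05,.098,.018)
im,P,d=snap('wrist','w1'); blobs(im,cab(P),d)
im,P,d=snap('scene','s1'); blobs(im,cab(P),d); save('s1c',cv2.resize(im[150:350,230:430],None,fx=3,fy=3))
"
```

```text
t 2.65 p [ 0.5614 -0.166   0.1184] q [ 0.0029  0.9673 -0.2535 -0.0033] F [ 0.28 -0.09 -0.87] gap 0.04981091212553495 j [ 0.337  0.397 -0.148  1.838  0.079  0.918 -1.931]
cab out,y,z mm [ 73.4 110.6 118.4] tool x in cab(n,yc,z) [ 0.999  0.02  -0.005] tz [-0.005  0.007 -1.   ] Fcab [ 0.3 -0.1 -0.9]
to go tool axes /50mm [-0.464 -0.259  2.009]
px [292.9 314.7] box [275 302  37  26] n 775 med [0.038  0.0958 0.046 ] min [0.0286 0.085  0.0388] max [0.0439 0.1059 0.0491]
px [348.2 259.1] box [346 256   6   7] n 31 med [ 0.0357 -0.0942  0.0386] min [ 0.0262 -0.1079  0.028 ] max [ 0.0424 -0.0832  0.0477]
px [321.  287.8] box [318 284   7   8] n 36 med [0.0406 0.1016 0.0382] min [0.0298 0.0899 0.0273] max [0.0466 0.1091 0.0496]
px [421.1 361.1] box [417 356  10  10] n 39 med [ 0.3719  0.2238 -0.0083] min [ 0.3612  0.2121 -0.0178] max [ 0.3834  0.2352 -0.003 ]
```

View pics/w1.png

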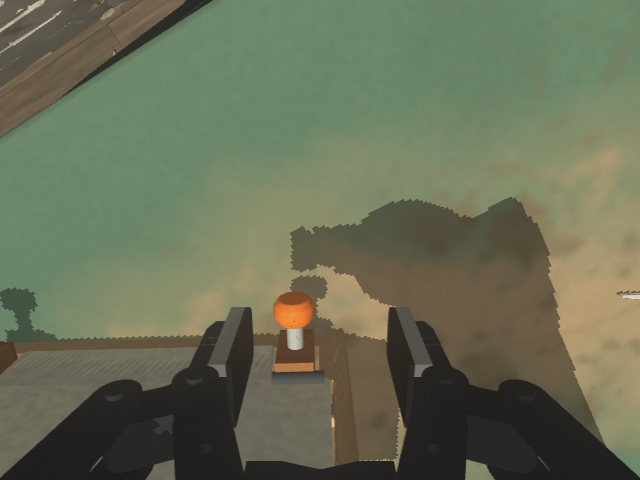

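View pics/s1c.png

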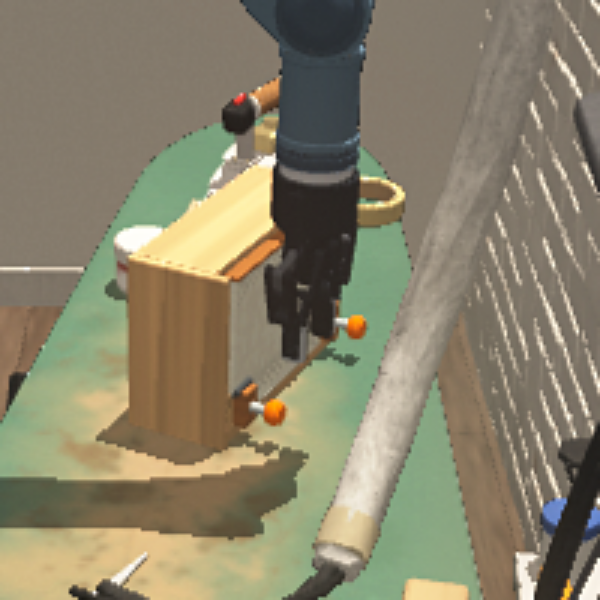

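{"api": "arm_command", "payload": {
  "rows": "50 0 -0.27 0.3 -0.025; 50 0 0 0.55 0; 50 0 0 0.55 0; 50 0 0 0.55 0; 50 0 0 0 0; 50 -0.2 0 0 0; 50 -0.2 0 0 0; 50 -0.08 0 0 0; 50 0 0 0 0; 50 0 0 0 0"
}}

```text
t: 4.0
eef_pos: [0.5498, -0.1363, 0.0199]
orientation: [0.001, 0.971, -0.24, 0.001]
contact_force: [0.5, 0.2, 1.1]
finger_gap: 0.0501
```

```bash
python3 -c "
from h import *
rep(); move(.044,.098,.019)
im,P,d=snap('wrist','w2'); blobs(im,cab(P),d)
"
```

```text
t 4.0 p [ 0.5498 -0.1363  0.0199] q [ 9.000e-04  9.708e-01 -2.397e-01  5.000e-04] F [0.53 0.19 1.14] gap 0.05009021635565048 j [ 0.294  0.511 -0.149  1.929  0.114  0.709 -1.978]
cab out,y,z mm [49.1 90.  19.9] tool x in cab(n,yc,z) [ 1.    -0.008  0.001] tz [ 0.001  0.001 -1.   ] Fcab [ 0.4 -0.4  1.1]
to go tool axes /50mm [-0.104  0.159  0.019]
px [338.2 396.7] box [307 372  60  47] n 1918 med [0.0386 0.0966 0.0463] min [0.0295 0.0862 0.0386] max [0.0443 0.1066 0.0494]
```

View pics/w2.png

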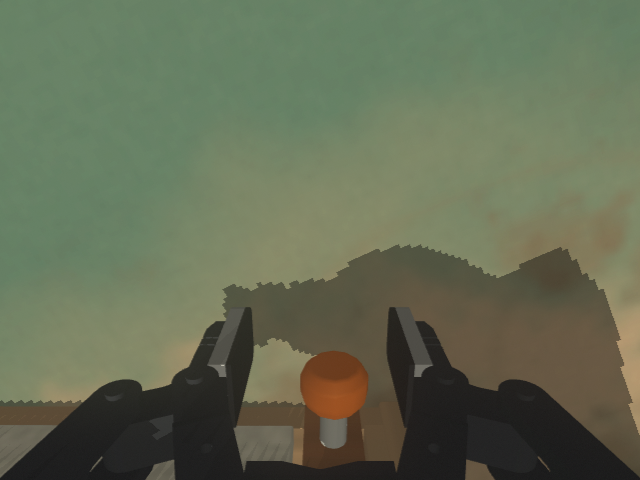

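{"api": "arm_command", "payload": {
  "rows": "50 -0.07 0.13 0 0.01; 50 -0.05 0 0 0; 50 0 0 0 0; 15 0 0 0 0; 15 0 0 0 0; 15 0 0 0 0; 15 0 0 0 0; 15 0 0 0 0; 15 0 0 0 0; 15 0 0 0 0"
}}

```text
t: 5.3
eef_pos: [0.5424, -0.138, 0.0205]
orientation: [-0.0, 0.97, -0.243, 0.001]
contact_force: [0.1, 1.0, 1.8]
finger_gap: 0.0211
```

```bash
python3 -c "
from h import *
rep()
im,P,d=snap('wrist','w3'); blobs(im,cab(P),d)
"
```

```text
t 5.3 p [ 0.5424 -0.138   0.0205] q [-1.000e-04  9.699e-01 -2.434e-01  1.200e-03] F [0.09 1.05 1.75] gap 0.021074539157253575 j [ 0.301  0.5   -0.149  1.946  0.11   0.701 -1.977]
cab out,y,z mm [43.4 95.  20.5] tool x in cab(n,yc,z) [ 1.    -0.001  0.002] tz [ 0.002 -0.001 -1.   ] Fcab [-0.4 -1.   1.8]
px [320.4 380.6] box [290 357  61  47] n 2184 med [0.0387 0.0959 0.046 ] min [0.0289 0.0854 0.0392] max [0.0445 0.1057 0.0496]
```

View pics/w3.png

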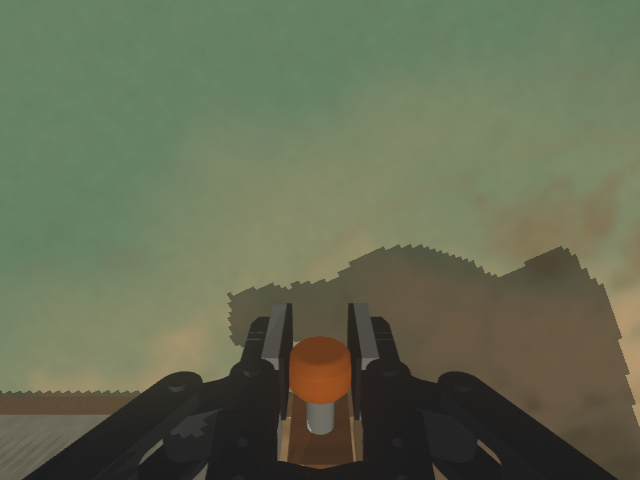

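{"api": "arm_command", "payload": {
  "rows": "15 0.15 0 0 0; 15 0.2 0 0 0; 15 0.2 0 0 0; 15 0.2 0 0 0; 15 0.2 0 0 0; 15 0.2 0 0 0; 15 0 0 0 0; 15 0.05 0 0 0; 15 0.05 0 0 0; 15 0.05 0 0 0"
}}

```text
t: 6.6
eef_pos: [0.6019, -0.1697, 0.0204]
orientation: [-0.0, 0.97, -0.243, -0.001]
contact_force: [-2.6, 2.3, 4.2]
finger_gap: 0.0209
```

```bash
python3 -c "
from h import *
rep()
im,P,d=snap('wrist','w4'); blobs(im,cab(P),d)
"
```

```text
t 6.6 p [ 0.6019 -0.1697  0.0204] q [-3.000e-04  9.700e-01 -2.433e-01 -1.400e-03] F [-2.61  2.3   4.19] gap 0.02093169604167905 j [ 0.319  0.595 -0.139  1.779  0.11   0.778 -1.937]
cab out,y,z mm [110.8  94.7  20.4] tool x in cab(n,yc,z) [ 1.    -0.001 -0.003] tz [-0.003  0.    -1.   ] Fcab [-3.4 -0.8  4.2]
px [320.7 380.1] box [290 353  61  51] n 2237 med [0.1065 0.0957 0.0459] min [0.0958 0.0852 0.0373] max [0.1119 0.1054 0.0491]
```

View pics/w4.png

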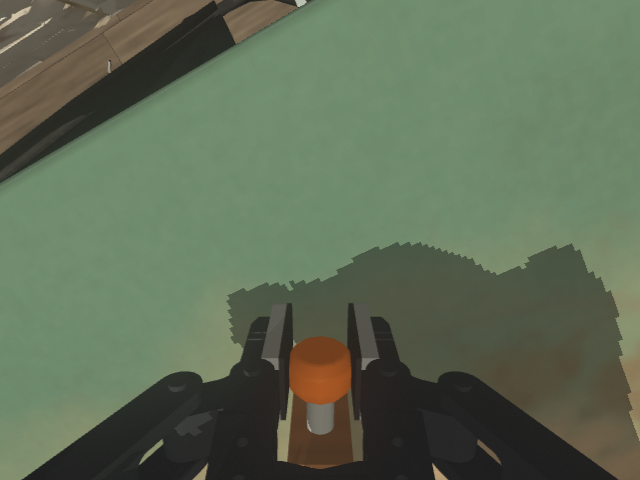

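{"api": "arm_command", "payload": {
  "rows": "15 0.05 0 0 0; 15 0.05 0 0 0; 15 0.05 0 0 0; 15 0.05 0 0 0; 15 0.05 0 0 0; 15 0.05 0 0 0; 15 0.05 0 0 0; 15 0.05 0 0 0; 15 0.06 0 0 0; 15 0.06 0 0 0"
}}

```text
t: 7.9
eef_pos: [0.6041, -0.171, 0.02]
orientation: [-0.003, 0.97, -0.243, -0.029]
contact_force: [-8.2, 4.5, 10.3]
finger_gap: 0.0208
```

```bash
python3 -c "
from h import *
rep()
im,P,d=snap('wrist','w5'); blobs(im,cab(P),d)
"
```

```text
t 7.9 p [ 0.6041 -0.171   0.02  ] q [-0.0026  0.9697 -0.2427 -0.0287] F [-8.23  4.5  10.31] gap 0.0207870674907219 j [ 0.323  0.626 -0.141  1.726  0.1    0.854 -1.923]
cab out,y,z mm [113.4  94.9  20. ] tool x in cab(n,yc,z) [ 0.998 -0.002 -0.057] tz [-0.057  0.009 -0.998] Fcab [-9.4 -0.1 10.3]
px [320.9 381.1] box [290 355  61  50] n 2165 med [0.1102 0.0955 0.0459] min [0.1    0.0851 0.0371] max [0.1156 0.1053 0.0495]
```

{"api": "arm_command", "payload": {
  "rows": "50 0 0 0 0; 50 0 0 0 0; 50 0 0 0 0; 50 0 0 -0.6 0; 50 0 0 -0.7 0; 50 0 -0.8 0 0; 50 0 -0.8 0 0; 50 -0.2 -0.8 0 0; 50 -0.2 -0.8 0 0; 50 -0.2 -0.7 0 0"
}}

```text
t: 9.2
eef_pos: [0.6798, 0.0026, 0.0837]
orientation: [0.002, 0.968, -0.251, -0.023]
contact_force: [0.6, -0.5, 0.1]
finger_gap: 0.0504
```

```bash
python3 -c "
from h import *
rep(); move(.07,-.097,.02)
im,P,d=snap('wrist','w6'); blobs(im,cab(P),d)
im,P,d=snap('scene','s6'); blobs(im,cab(P),d)
"
```

```text
t 9.2 p [0.6798 0.0026 0.0837] q [ 0.0019  0.9677 -0.251  -0.0226] F [ 0.63 -0.45  0.1 ] gap 0.05035167396122334 j [ 0.067  0.619 -0.174  1.577  0.107  1.    -2.215]
cab out,y,z mm [ 98.  -93.9  83.7] tool x in cab(n,yc,z) [ 0.999  0.016 -0.043] tz [-0.043  0.014 -0.999] Fcab [0.8 0.1 0.1]
to go tool axes /50mm [-0.507 -0.072  1.295]
px [326.2 219.5] box [321 213  12  15] n 95 med [0.0031 0.0028 0.204 ] min [-0.0083 -0.0256  0.1728] max [0.0093 0.0251 0.2155]
px [348.2 259.2] box [346 256   6   7] n 30 med [ 0.0353 -0.0934  0.0385] min [ 0.024  -0.1077  0.0254] max [ 0.0429 -0.0845  0.0461]
px [344.  293.8] box [341 289   7   9] n 38 med [0.1104 0.1025 0.0393] min [0.0707 0.0185 0.001 ] max [0.1178 0.1098 0.049 ]
px [421.1 361.1] box [417 356  10  10] n 39 med [ 0.3723  0.2243 -0.0085] min [ 0.3622  0.2119 -0.0196] max [ 0.3831  0.2318 -0.0026]
```

View pics/w6.png

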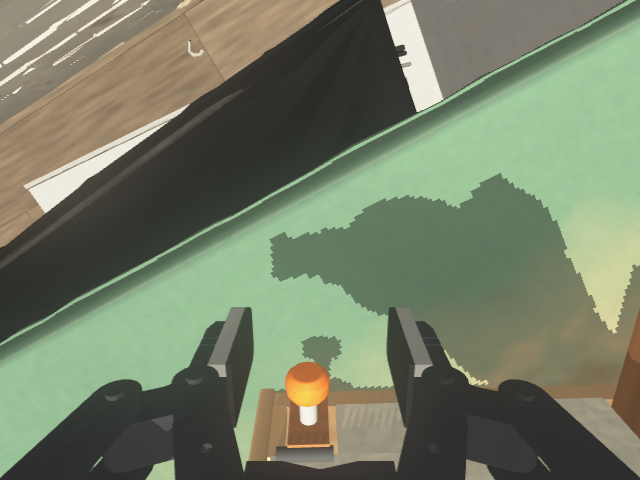

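View pics/s6.png

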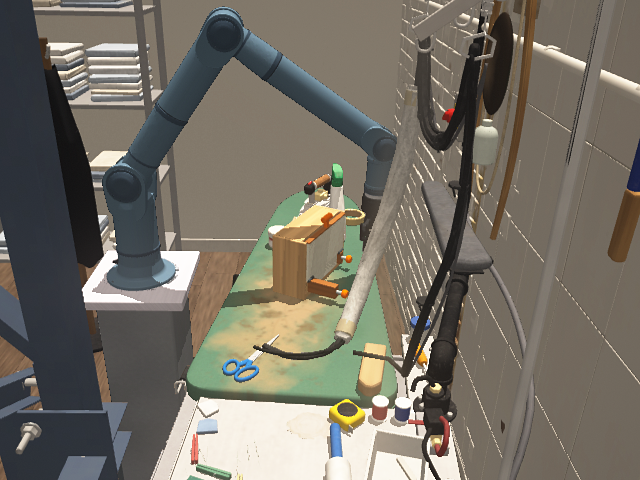

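```bash
sed -i 's/(5,190,120),(17,255,255)/(4,170,100),(22,255,255)/' h.py; python3 -c "
from h import *
im,d,q,o=load('w6'); P=cloud('wrist',d,q,o); blobs(im,cab(P),d,100)"
```

```text
px [307.1 383.1] box [286 362  43  44] n 1386 med [ 0.0376 -0.0999  0.0427] min [ 0.0071 -0.1117  0.0219] max [ 0.0405 -0.0892  0.0493]
```

{"api": "arm_command", "payload": {
  "rows": "50 -0.2 -0.1 0.2 -0.02; 50 -0.2 0 0.35 0; 50 -0.1 0 0.4 0; 50 0 0 0.3 0; 50 0 0 0 0; 50 -0.2 0 0 0; 50 -0.2 0 0 0; 50 -0.06 0 0 0; 50 0 0 0 0; 50 0 0 0 0"
}}

```text
t: 10.55
eef_pos: [0.6352, 0.0325, 0.0215]
orientation: [0.001, 0.97, -0.241, -0.021]
contact_force: [-0.0, -0.1, -1.3]
finger_gap: 0.05
```

```bash
python3 -c "
from h import *
rep(); move(.041,-.099,.02)
im,P,d=snap('wrist','w7'); blobs(im,cab(P),d,100)
"
```

```text
t 10.55 p [0.6352 0.0325 0.0215] q [ 5.000e-04  9.702e-01 -2.413e-01 -2.100e-02] F [-0.02 -0.07 -1.25] gap 0.04995552576047594 j [ 0.031  0.631 -0.181  1.717  0.124  0.845 -2.261]
cab out,y,z mm [ 44.6 -99.1  21.5] tool x in cab(n,yc,z) [ 0.999 -0.005 -0.04 ] tz [-0.04   0.011 -0.999] Fcab [ 0.   0.1 -1.3]
to go tool axes /50mm [-0.072  0.003  0.033]
px [315.  382.2] box [283 349  65  68] n 3545 med [ 0.0372 -0.1004  0.0434] min [ 0.0068 -0.1118  0.022 ] max [ 0.0405 -0.089   0.0494]
```

View pics/w7.png

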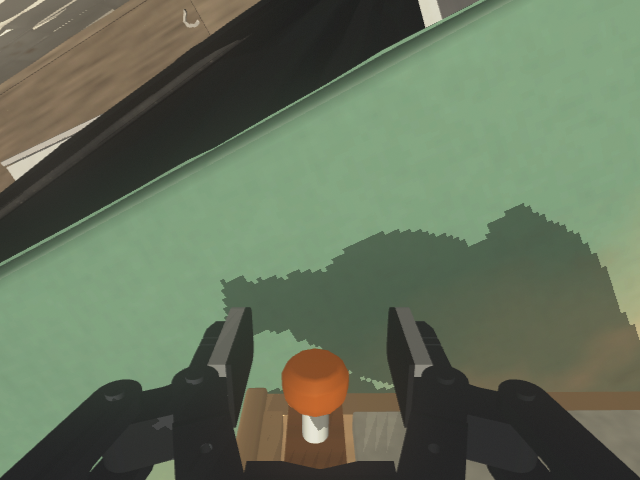

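Knob at (315,382), well between the pads. In 3–4 mm more, then close and begin the pull.

{"api": "arm_command", "payload": {
  "rows": "50 -0.08 0 0.02 0; 50 0 0 0 0; 15 0 0 0 0; 15 0 0 0 0; 15 0 0 0 0; 15 0 0 0 0; 15 0 0 0 0; 15 0.15 0 0 0; 15 0.2 0 0 0; 15 0 0 0 0"
}}

```text
t: 11.85
eef_pos: [0.6477, 0.0279, 0.0211]
orientation: [-0.0, 0.97, -0.241, -0.022]
contact_force: [1.2, -0.5, -1.4]
finger_gap: 0.0201
```

```bash
python3 -c "
from h import *
rep()
im,P,d=snap('wrist','w8'); blobs(im,cab(P),d,100)
"
```

```text
t 11.85 p [0.6477 0.0279 0.0211] q [-4.000e-04  9.703e-01 -2.407e-01 -2.190e-02] F [ 1.18 -0.49 -1.41] gap 0.02011974020522367 j [ 0.038  0.65  -0.18   1.684  0.123  0.861 -2.248]
cab out,y,z mm [  57.8 -101.    21.1] tool x in cab(n,yc,z) [ 0.999 -0.006 -0.043] tz [-0.043  0.01  -0.999] Fcab [ 1.3 -0.1 -1.4]
px [319.8 374.2] box [290 341  60  68] n 3431 med [ 0.0544 -0.1006  0.0438] min [ 0.0243 -0.1108  0.0238] max [ 0.0575 -0.0906  0.0493]
```

{"api": "arm_command", "payload": {
  "rows": "15 0.2 0 0 0; 15 0.2 0 0 0; 15 0.2 0 0 0; 15 0.2 0 0 0; 15 0.2 0 0 0; 15 0.05 0 0 0; 15 0.05 0 0 0; 15 0.05 0 0 0; 15 0.05 0 0 0; 15 0.05 0 0 0"
}}

```text
t: 13.15
eef_pos: [0.6983, 0.0009, 0.0209]
orientation: [0.0, 0.97, -0.24, -0.031]
contact_force: [-2.5, 1.1, 4.2]
finger_gap: 0.0202
```

```bash
python3 -c "
from h import *
rep()
im,P,d=snap('wrist','w9'); blobs(im,cab(P),d,100)
"
```

```text
t 13.15 p [0.6983 0.0009 0.0209] q [ 5.000e-04  9.704e-01 -2.397e-01 -3.050e-02] F [-2.55  1.06  4.16] gap 0.02024366759580395 j [ 0.068  0.735 -0.171  1.529  0.12   0.947 -2.191]
cab out,y,z mm [ 115.1 -101.1   20.9] tool x in cab(n,yc,z) [ 0.998 -0.007 -0.059] tz [-0.059  0.016 -0.998] Fcab [-2.7  0.3  4.2]
px [319.8 374.4] box [290 341  60  68] n 3438 med [ 0.1121 -0.1009  0.0437] min [ 0.0818 -0.1111  0.0243] max [ 0.1151 -0.0908  0.0494]
```

Knob end at 0.1151 (the left one ended at 0.1156); confirm the stop by a bit more pull.

{"api": "arm_command", "payload": {
  "rows": "15 0.06 0 0 0; 15 0.06 0 0 0; 15 0.06 0 0 0; 15 0.06 0 0 0; 15 0.07 0 0 0; 15 0.07 0 0 0; 15 0.07 0 0 0; 15 0 0 0 0; 60 0 0 0 0; 60 0 0 0 0"
}}

```text
t: 14.45
eef_pos: [0.6985, -0.001, 0.0191]
orientation: [0.002, 0.97, -0.238, -0.055]
contact_force: [1.2, 0.5, 0.6]
finger_gap: 0.0553
```

```bash
python3 -c "
from h import *
rep()
im,P,d=snap('wrist','w10'); blobs(im,cab(P),d,100)
im,P,d=snap('side','sd10'); blobs(im,cab(P),d)
im,P,d=snap('scene','s10'); blobs(im,cab(P),d)
"
```

```text
t 14.45 p [ 0.6985 -0.001   0.0191] q [ 0.002   0.9698 -0.2377 -0.055 ] F [1.18 0.45 0.57] gap 0.05530101786199392 j [ 0.075  0.764 -0.175  1.483  0.109  1.011 -2.173]
cab out,y,z mm [116.2 -99.6  19.1] tool x in cab(n,yc,z) [ 0.994 -0.01  -0.106] tz [-0.105  0.031 -0.994] Fcab [ 0.8 -1.   0.6]
px [316.8 379.7] box [284 346  66  69] n 3423 med [ 0.1126 -0.1007  0.0428] min [ 0.1    -0.112   0.0275] max [ 0.1156 -0.0892  0.0493]
px [337.1 231.9] box [299 207  66  66] n 454 med [-0.0008 -0.012   0.1774] min [-0.0657 -0.1252  0.0637] max [0.0078 0.1156 0.2161]
px [369.8 252.8] box [356 243  29  20] n 208 med [ 0.0433 -0.0991  0.0541] min [-0.0021 -0.1264  0.0294] max [ 0.0807 -0.0862  0.0603]
px [324.9 307.6] box [311 301  26  16] n 190 med [0.0541 0.0974 0.0541] min [0.0178 0.0608 0.0025] max [0.0814 0.1078 0.0602]
px [342.4 322.7] box [338 318   9  10] n 64 med [0.1066 0.0993 0.0444] min [ 0.0854  0.0646 -0.0014] max [0.1135 0.1079 0.0526]
px [406.3 425.5] box [401 403  12  45] n 457 med [ 0.3506  0.1899 -0.0042] min [ 0.3163  0.1417 -0.0154] max [0.381  0.2307 0.0044]
px [329.8 219.7
[... 453 characters left out ...]
 [0.0125 0.0822 0.0495] max [0.0859 0.1097 0.0583]
px [344.3 293.1] box [341 289   8   9] n 54 med [0.1099 0.1    0.0406] min [0.0702 0.0151 0.0002] max [0.1168 0.1101 0.0513]
px [417.4 349.5] box [415 343   6  14] n 22 med [ 0.3511  0.1903 -0.0054] min [ 0.3446  0.1556 -0.0133] max [0.3546 0.2072 0.0007]
px [421.8 358.8] box [417 350  10  17] n 90 med [ 0.3713  0.2202 -0.0054] min [ 0.3607  0.1848 -0.0229] max [0.385  0.2328 0.0023]
px [338.2 420.8] box [329 411  20  20] n 126 med [ 0.2833  0.5047 -0.0098] min [ 0.2544  0.4911 -0.0228] max [0.3063 0.5153 0.0008]
px [355.8 422.1] box [350 415  15  13] n 50 med [ 0.3157  0.4914 -0.0088] min [ 0.3094  0.4671 -0.0191] max [0.3249 0.5062 0.0009]
```

View pics/sd10.png

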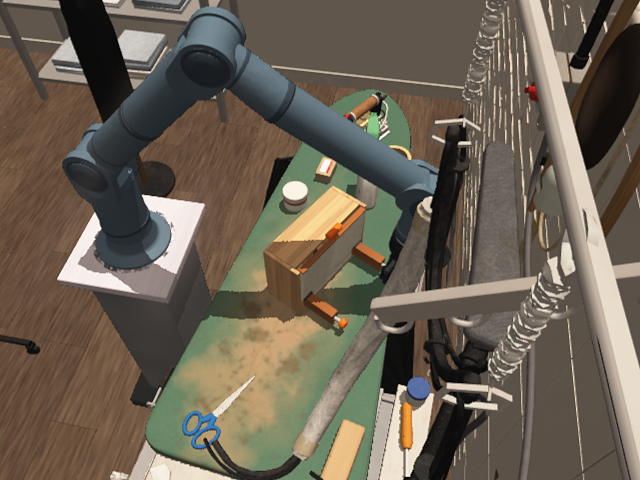

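{"api": "arm_command", "payload": {
  "rows": "65 0 0 -0.5 0; 65 0 0 -1 0; 65 0 0 -1 0; 65 0 0 -1 0; 65 0 0 -1 0; 65 -0.6 0.4 -0.2 0; 65 -0.7 0.5 0 0; 65 -0.7 0.5 0 0; 65 -0.6 0.5 0 0; 65 0 0 0 0"
}}

```text
t: 15.85
eef_pos: [0.5634, -0.033, 0.2752]
orientation: [0.003, 0.97, -0.238, -0.054]
contact_force: [1.7, -0.6, 0.3]
finger_gap: 0.0649
```

```bash
python3 -c "
from h import *
rep(); move(-.004,.001,.184)
im,P,d=snap('wrist','w11'); blobs(im,cab(P),d,100)
"
```

```text
t 15.85 p [ 0.5634 -0.033   0.2752] q [ 0.0029  0.9697 -0.2384 -0.0535] F [ 1.71 -0.58  0.25] gap 0.06487744169289543 j [ 0.168  0.264 -0.203  1.67   0.03   1.318 -2.093]
cab out,y,z mm [ 12.3  -7.5 275.2] tool x in cab(n,yc,z) [ 0.994 -0.009 -0.102] tz [-0.102  0.032 -0.994] Fcab [ 1.8 -0.3  0.3]
to go tool axes /50mm [-0.139  0.11   1.853]
px [192.3  44.2] box [177  34  31  21] n 585 med [ 0.1067 -0.0984  0.0455] min [ 0.0995 -0.111   0.0348] max [ 0.1137 -0.0892  0.0497]
px [439.7  46.7] box [425  37  30  21] n 559 med [0.1068 0.0922 0.0455] min [0.0995 0.083  0.0362] max [0.1139 0.1054 0.0496]
px [324.1 264.4] box [284 239  82  44] n 2860 med [ 0.0031 -0.0025  0.2102] min [-0.0087 -0.0239  0.1752] max [0.0084 0.0193 0.214 ]
```

View pics/w11.png

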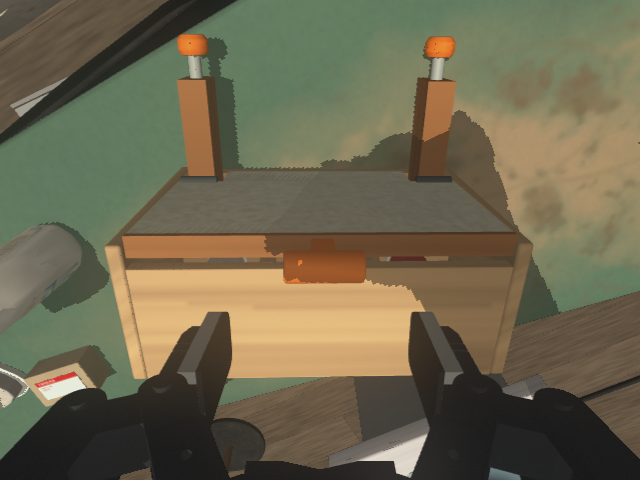

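{"api": "arm_command", "payload": {
  "rows": "65 -0.1 0.06 0.2 0; 65 0 0 0.5 0; 65 0 0 0.5 0; 65 0 0 0.45 0; 65 0 0 0.2 0; 65 0 0 0 0; 65 0 0 0 0; 65 0 0 0 0; 65 0 0 0 0; 65 0 0 0 0"
}}

```text
t: 17.15
eef_pos: [0.5557, -0.0278, 0.1808]
orientation: [0.001, 0.97, -0.236, -0.05]
contact_force: [-0.0, -0.0, -0.4]
finger_gap: 0.0651
```

```bash
python3 -c "
from h import *
rep(); move(-.002,-.001,.185)
im,P,d=snap('wrist','w12'); blobs(im,cab(P),d,100)
"
```

```text
t 17.15 p [ 0.5557 -0.0278  0.1808] q [ 6.000e-04  9.705e-01 -2.361e-01 -4.980e-02] F [-0.03 -0.01 -0.43] gap 0.06510122273018493 j [ 0.163  0.33  -0.206  1.791  0.045  1.124 -2.105]
cab out,y,z mm [  3.1  -8.4 180.8] tool x in cab(n,yc,z) [ 0.995 -0.014 -0.096] tz [-0.096  0.026 -0.995] Fcab [-0.   0.  -0.4]
to go tool axes /50mm [-0.111  0.148 -0.069]
px [155.8  29. ] box [134  14  44  30] n 1147 med [ 0.1064 -0.0979  0.0455] min [ 0.0991 -0.1113  0.0356] max [ 0.114  -0.0886  0.0495]
px [491.   34.2] box [470  20  43  29] n 1110 med [0.1069 0.0916 0.0453] min [0.0995 0.0827 0.0325] max [0.1144 0.1058 0.0492]
px [338.  371.3] box [272 319 136  86] n 8437 med [ 0.004  -0.0026  0.2089] min [-0.006  -0.0239  0.1751] max [0.0091 0.0195 0.2137]
```

View pics/w12.png

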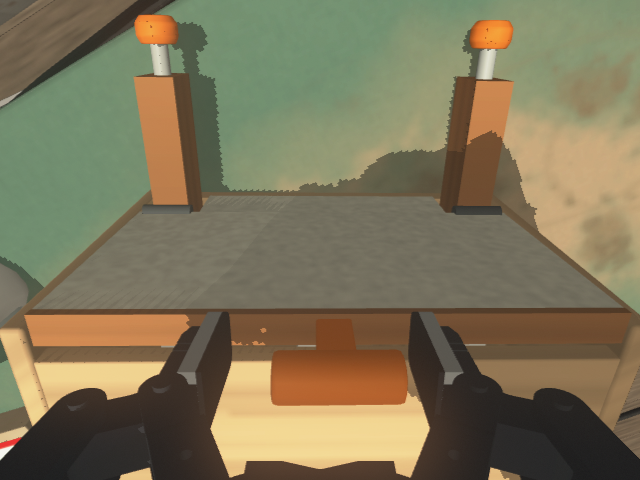

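{"api": "arm_command", "payload": {
  "rows": "65 -0.08 0.13 -0.06 0; 65 0 0 0 0; 55 0 0 0 0; 35 0 0 0 0; 35 0 0 0 0; 35 0 0 0 0; 35 0 0 0 0; 35 0 0 0 0; 35 0 0 0 0; 35 0 0 0 0",
  "grip_force": 40
}}

```text
t: 18.45
eef_pos: [0.5498, -0.0313, 0.1856]
orientation: [-0.001, 0.97, -0.237, -0.049]
contact_force: [0.3, 0.6, 1.2]
finger_gap: 0.0434
```

```bash
python3 -c "
from h import *
rep()
im,P,d=snap('wrist','w13'); blobs(im,cab(P),d,100)
"
```

```text
t 18.45 p [ 0.5498 -0.0313  0.1856] q [-6.000e-04  9.704e-01 -2.365e-01 -4.900e-02] F [0.3  0.58 1.17] gap 0.04336343562685854 j [ 0.17   0.313 -0.206  1.802  0.04   1.127 -2.096]
cab out,y,z mm [ -0.5  -2.6 185.6] tool x in cab(n,yc,z) [ 0.995 -0.013 -0.095] tz [-0.095  0.023 -0.995] Fcab [-0.  -0.7  1.2]
px [148.   22.4] box [127   8  43  29] n 1114 med [ 0.1066 -0.0978  0.0456] min [ 0.0994 -0.1109  0.0351] max [ 0.1139 -0.0886  0.0497]
px [479.8  27.7] box [459  13  43  29] n 1077 med [0.1066 0.0917 0.0454] min [0.0996 0.0826 0.0352] max [0.1144 0.1054 0.0503]
px [319.5 353.8] box [253 304 134  83] n 8007 med [ 0.0039 -0.0026  0.2092] min [-0.0075 -0.0241  0.1745] max [0.0091 0.019  0.2137]
```

View pics/w13.png

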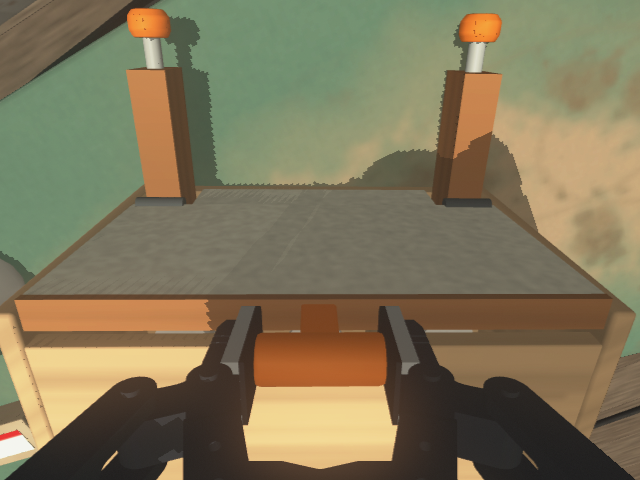

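```bash
cat > arc.py <<'E'
from h import *
import sys
def pull(t): return np.array([-.007*np.cos(t)+.148*np.sin(t), .055+.148*np.cos(t)+.007*np.sin(t)])
OFF=np.array([.0006,-.0176])
def plan(t1,k):
    s=rep(); M=Rm(s['orientation']); c=cab(np.array(s['eef_pos']))
    p=np.array([c[0],c[2]])-OFF; r=p-[0,.055]
    t0=np.arctan2(r[0],r[1])+np.arctan2(.007,.148)
    print('theta now %.3f radius err mm %.1f y %.1f'%(t0,(np.linalg.norm(r)-.1482)*1e3,c[1]*1e3))
    A=np.array([[M[:2,0]@n_,M[2,0]],[M[:2,2]@n_,M[2,2]]])
    prev=p
    for t in np.linspace(t0,t1,k+1)[1:]:
        q=pull(t); print(np.round(A@(q-prev)/.05,3)); prev=q
    print('total y corr', round((-.0026-c[1])/.05,3))
if __name__=='__main__': plan(float(sys.argv[1]),int(sys.argv[2]))
E
python3 arc.py 0.35 10
```

```text
t 18.5 p [ 0.5497 -0.0313  0.1856] q [-6.000e-04  9.704e-01 -2.366e-01 -4.910e-02] F [-0.27  0.6   1.05] gap 0.04280340123358129 j [ 0.171  0.313 -0.206  1.802  0.04   1.127 -2.096]
cab out,y,z mm [ -0.5  -2.5 185.6] tool x in cab(n,yc,z) [ 0.995 -0.013 -0.095] tz [-0.095  0.023 -0.995] Fcab [-0.5 -0.4  1. ]
theta now 0.040 radius err mm -0.0 y -2.5
[ 0.092 -0.008]
[ 0.092 -0.005]
[ 0.092 -0.002]
[0.092 0.001]
[0.092 0.003]
[0.092 0.006]
[0.091 0.009]
[0.091 0.012]
[0.091 0.015]
[0.09  0.018]
total y corr -0.002
```

{"api": "arm_command", "payload": {
  "rows": "35 0.09 0 -0.01 0; 35 0.09 0 0 0; 35 0.09 0 0 0; 35 0.09 0 0 0; 35 0.09 0 0 0; 35 0.09 0 0.01 0; 35 0.09 0 0.01 0; 35 0.09 0 0.01 0; 35 0.09 0 0.015 0; 35 0.09 0 0.02 0"
}}

```text
t: 19.75
eef_pos: [0.5901, -0.0529, 0.1784]
orientation: [-0.0, 0.97, -0.237, -0.052]
contact_force: [-1.9, -0.0, 3.6]
finger_gap: 0.0431
```

```bash
python3 arc.py 0.66 10; python3 -c "
from h import *
im,P,d=snap('wrist','w14'); blobs(im,cab(P),d,100)"
```

```text
t 19.75 p [ 0.5901 -0.0529  0.1784] q [-4.000e-04  9.702e-01 -2.366e-01 -5.160e-02] F [-1.94 -0.03  3.56] gap 0.04309012907537496 j [ 0.183  0.398 -0.188  1.701  0.052  1.15  -2.068]
cab out,y,z mm [ 45.2  -2.6 178.4] tool x in cab(n,yc,z) [ 0.995 -0.013 -0.1  ] tz [-0.1    0.025 -0.995] Fcab [-1.7  0.9  3.6]
theta now 0.354 radius err mm -0.3 y -2.6
[0.09  0.014]
[0.088 0.023]
[0.087 0.025]
[0.086 0.028]
[0.085 0.031]
[0.084 0.033]
[0.083 0.036]
[0.082 0.038]
[0.081 0.041]
[0.08  0.043]
total y corr 0.001
px [154.7 104.6] box [135  91  40  28] n 1003 med [ 0.1075 -0.0978  0.0452] min [ 0.0994 -0.1106  0.0312] max [ 0.1141 -0.0887  0.0501]
px [471.4 107.6] box [452  94  40  28] n 982 med [0.108  0.0919 0.0452] min [0.0997 0.0829 0.0303] max [0.1146 0.1055 0.0496]
px [319.6 364.5] box [253 327 134  67] n 7567 med [ 0.0481 -0.0027  0.2038] min [ 0.0362 -0.0245  0.1694] max [0.0533 0.019  0.2076]
```

View pics/w14.png

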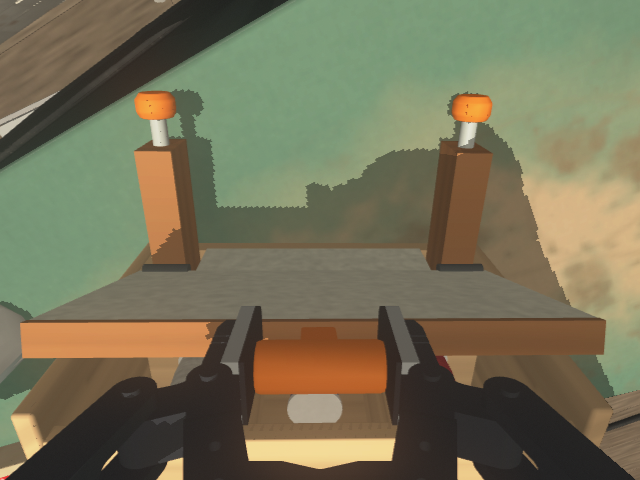

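Flap is swinging out, bar still square between the pads (253–387). Continue.

{"api": "arm_command", "payload": {
  "rows": "35 0.09 0 0.015 0; 35 0.09 0 0.02 0; 35 0.09 0 0.025 0; 35 0.085 0 0.03 0; 35 0.085 0 0.03 0; 35 0.085 0 0.035 0; 35 0.085 0 0.035 0; 35 0.08 0 0.04 0; 35 0.08 0 0.04 0; 35 0.08 0 0.045 0"
}}

```text
t: 21.05
eef_pos: [0.6293, -0.0737, 0.1562]
orientation: [-0.0, 0.97, -0.237, -0.051]
contact_force: [-0.7, -0.0, 1.7]
finger_gap: 0.0433
```

```bash
python3 arc.py 0.97 10
```

```text
t 21.05 p [ 0.6293 -0.0737  0.1562] q [-4.000e-04  9.703e-01 -2.366e-01 -5.090e-02] F [-0.66 -0.    1.75] gap 0.043284923710994926 j [ 0.192  0.492 -0.172  1.612  0.066  1.144 -2.044]
cab out,y,z mm [ 89.6  -2.7 156.2] tool x in cab(n,yc,z) [ 0.995 -0.013 -0.099] tz [-0.099  0.025 -0.995] Fcab [-0.6  0.3  1.7]
theta now 0.690 radius err mm 0.2 y -2.7
[0.067 0.049]
[0.069 0.046]
[0.068 0.048]
[0.066 0.05 ]
[0.065 0.051]
[0.063 0.053]
[0.062 0.055]
[0.06  0.057]
[0.059 0.058]
[0.057 0.06 ]
total y corr 0.003
```

{"api": "arm_command", "payload": {
  "rows": "35 0.07 0 0.05 0; 35 0.07 0 0.05 0; 35 0.07 0 0.05 0; 35 0.065 0 0.05 0; 35 0.065 0 0.05 0; 35 0.065 0 0.055 0; 35 0.06 0 0.055 0; 35 0.06 0 0.06 0; 35 0.06 0 0.06 0; 35 0.055 0 0.06 0"
}}

```text
t: 22.3
eef_pos: [0.6581, -0.0891, 0.1245]
orientation: [-0.0, 0.97, -0.237, -0.049]
contact_force: [0.1, -0.8, 2.7]
finger_gap: 0.0434
```

```bash
python3 arc.py 1.26 10;  python3 -c "
from h import *
im,P,d=snap('wrist','w15'); blobs(im,cab(P),d,100)"
```

```text
t 22.3 p [ 0.6581 -0.0891  0.1245] q [-4.000e-04  9.704e-01 -2.366e-01 -4.930e-02] F [ 0.14 -0.84  2.67] gap 0.043356566098925485 j [ 0.198  0.576 -0.161  1.553  0.077  1.118 -2.028]
cab out,y,z mm [122.3  -2.8 124.5] tool x in cab(n,yc,z) [ 0.995 -0.013 -0.096] tz [-0.096  0.024 -0.995] Fcab [0.5 0.7 2.7]
theta now 0.997 radius err mm 1.4 y -2.8
[0.029 0.078]
[0.049 0.061]
[0.047 0.062]
[0.046 0.063]
[0.044 0.064]
[0.042 0.065]
[0.04  0.067]
[0.039 0.068]
[0.037 0.069]
[0.035 0.07 ]
total y corr 0.004
px [144.7 257.6] box [123 240  44  36] n 1271 med [ 0.1103 -0.0979  0.0442] min [ 0.0993 -0.1107  0.0285] max [ 0.1148 -0.0886  0.0495]
px [482.4 257.7] box [462 240  43  36] n 1242 med [0.1108 0.0921 0.0439] min [0.1    0.0829 0.0281] max [0.1153 0.1054 0.0491]
px [319.8 378.4] box [252 351 136  56] n 7249 med [ 0.1234 -0.0029  0.1534] min [ 0.0927 -0.0245  0.1349] max [0.1279 0.0187 0.1572]
```

View pics/w15.png

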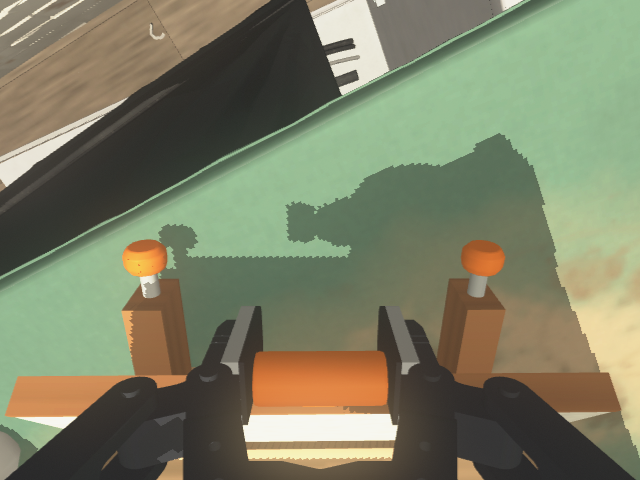

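{"api": "arm_command", "payload": {
  "rows": "35 0.035 0 0.075 0; 35 0.04 0 0.065 0; 35 0.045 0 0.06 0; 35 0.045 0 0.065 0; 35 0.045 0 0.065 0; 35 0.04 0 0.065 0; 35 0.04 0 0.065 0; 35 0.04 0 0.07 0; 35 0.035 0 0.07 0; 35 0.035 0 0.07 0"
}}

```text
t: 23.6
eef_pos: [0.6764, -0.0988, 0.0876]
orientation: [-0.001, 0.97, -0.237, -0.046]
contact_force: [2.2, 0.1, 2.5]
finger_gap: 0.0432
```

```bash
python3 arc.py 1.48 10
```

```text
t 23.6 p [ 0.6764 -0.0988  0.0876] q [-7.000e-04  9.705e-01 -2.368e-01 -4.630e-02] F [2.18 0.1  2.53] gap 0.04317336925400752 j [ 0.2    0.646 -0.153  1.522  0.086  1.072 -2.02 ]
cab out,y,z mm [142.9  -2.9  87.6] tool x in cab(n,yc,z) [ 0.996 -0.013 -0.09 ] tz [-0.09   0.022 -0.996] Fcab [ 1.9 -1.1  2.5]
theta now 1.279 radius err mm 2.7 y -2.9
[-0.026  0.077]
[0.023 0.055]
[0.022 0.055]
[0.021 0.056]
[0.02  0.056]
[0.019 0.057]
[0.018 0.057]
[0.016 0.057]
[0.015 0.058]
[0.014 0.058]
total y corr 0.006
```

{"api": "arm_command", "payload": {
  "rows": "35 0.01 0 0.06 0; 35 0.01 0 0.06 0; 35 0.01 0 0.06 0; 35 0.015 0 0.06 0; 35 0.015 0 0.055 0; 35 0.015 0 0.055 0; 35 0.015 0 0.055 0; 35 0.015 0 0.055 0; 35 0.01 0 0.055 0; 35 0.01 0 0.055 0"
}}

```text
t: 24.85
eef_pos: [0.6836, -0.1026, 0.0585]
orientation: [-0.001, 0.971, -0.237, -0.042]
contact_force: [3.5, -0.2, 2.6]
finger_gap: 0.0431
```

```bash
python3 arc.py 1.583 10;  python3 -c "
from h import *
im,P,d=snap('wrist','w16'); blobs(im,cab(P),d,100)"
```

```text
t 24.85 p [ 0.6836 -0.1026  0.0585] q [-7.000e-04  9.706e-01 -2.369e-01 -4.170e-02] F [ 3.49 -0.24  2.65] gap 0.04308846562691963 j [ 0.2    0.687 -0.149  1.52   0.093  1.024 -2.02 ]
cab out,y,z mm [151.1  -3.   58.5] tool x in cab(n,yc,z) [ 0.996 -0.013 -0.081] tz [-0.081  0.019 -0.997] Fcab [ 3.2 -1.4  2.6]
theta now 1.479 radius err mm 3.7 y -3.0
[-0.067  0.047]
[0.006 0.03 ]
[0.006 0.03 ]
[0.006 0.03 ]
[0.005 0.03 ]
[0.005 0.03 ]
[0.005 0.03 ]
[0.004 0.031]
[0.004 0.031]
[0.004 0.031]
total y corr 0.008
px [527.5 372.1] box [497 352  57  48] n 1544 med [0.1139 0.0941 0.0406] min [0.1029 0.0827 0.0274] max [0.1158 0.1055 0.049 ]
px [102.  375.6] box [ 76 354  58  50] n 1787 med [ 0.1131 -0.0994  0.0416] min [ 0.1009 -0.1104  0.0274] max [ 0.1682 -0.0568  0.1124]
px [319.8 390.4] box [251 355 139  92] n 9112 med [ 0.1511 -0.0029  0.0893] min [ 0.1175 -0.0246  0.0727] max [0.1569 0.0188 0.0938]
```

View pics/w16.png

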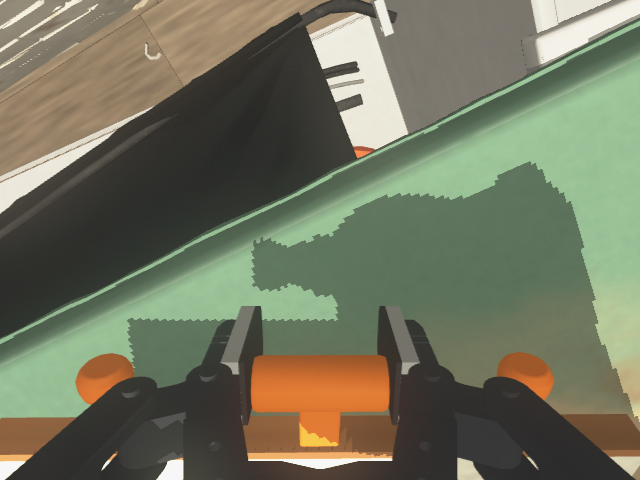

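{"api": "arm_command", "payload": {
  "rows": "35 0 0 0.03 0; 35 0 0 0.05 0; 35 0 0 0.05 0; 35 0 0 0.05 0; 35 0 0 0.05 0; 35 0 0 0.05 0; 35 0 0 0.05 0; 35 0 0 0.05 0; 35 0 0 0.05 0; 35 0 0 0 0",
  "grip_force": 60
}}

```text
t: 26.15
eef_pos: [0.6855, -0.1036, 0.0369]
orientation: [-0.001, 0.971, -0.237, -0.037]
contact_force: [5.1, -1.5, 2.1]
finger_gap: 0.043
```

```bash
python3 -c "
from h import *
rep()
im,P,d=snap('wrist','w17'); blobs(im,cab(P),d,100)
im,P,d=snap('scene','s17'); blobs(im,cab(P),d,30);save('s17c',cv2.resize(im[180:350,230:430],None,fx=4,fy=3.5))
"
```

```text
t 26.15 p [ 0.6855 -0.1036  0.0369] q [-7.000e-04  9.708e-01 -2.370e-01 -3.740e-02] F [ 5.06 -1.55  2.12] gap 0.042955314164229486 j [ 0.199  0.712 -0.146  1.528  0.099  0.983 -2.023]
cab out,y,z mm [153.3  -3.   36.9] tool x in cab(n,yc,z) [ 0.997 -0.013 -0.073] tz [-0.073  0.017 -0.997] Fcab [ 5.2 -1.   2.1]
px [319.6 392. ] box [250 355 140 102] n 9485 med [ 0.1536 -0.0029  0.0683] min [ 0.1204 -0.0245  0.0573] max [0.1595 0.0187 0.0732]
px [559.7 405.3] box [532 389  49  38] n 711 med [0.1145 0.0984 0.037 ] min [0.1095 0.0908 0.0266] max [0.1225 0.1059 0.0558]
px [ 72.9 408.1] box [ 50 390  54  39] n 980 med [ 0.1139 -0.1029  0.0377] min [ 0.1096 -0.1105  0.0268] max [ 0.1704 -0.0607  0.1004]
px [344.  294.1] box [341 291   7   7] n 36 med [0.1116 0.1024 0.0387] min [0.0981 0.0913 0.0314] max [0.117  0.1102 0.0471]
px [421.9 358.9] box [417 350  10  17] n 90 med [ 0.3718  0.2198 -0.0051] min [ 0.361   0.1873 -0.0241] max [0.3838 0.2356 0.0023]
px [338.2 420.7] box [329 411  20  20] n 129 med [ 0.2819  0.5042 -0.0092] min [ 0.2547  0.4912 -0.0196] max [0.3069 0.5141 0.    ]
px [355.8 422.3] box [350 415  15  13] n 50 med [ 0.3157  0.4917 -0.009 ] min [ 0.3096  0.4644 -0.0216] max [3.238e-01 5.057e-01 4.000e-04]
```

View pics/s17c.png

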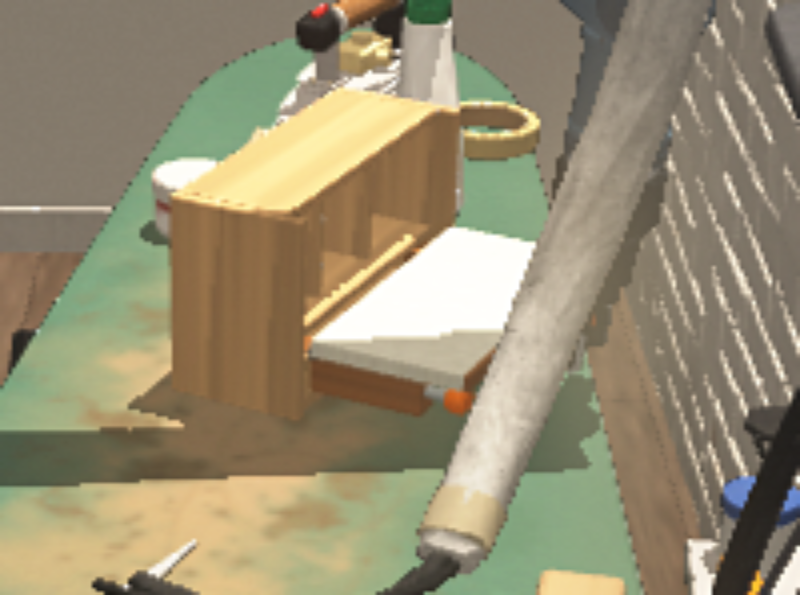

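View pics/w17.png

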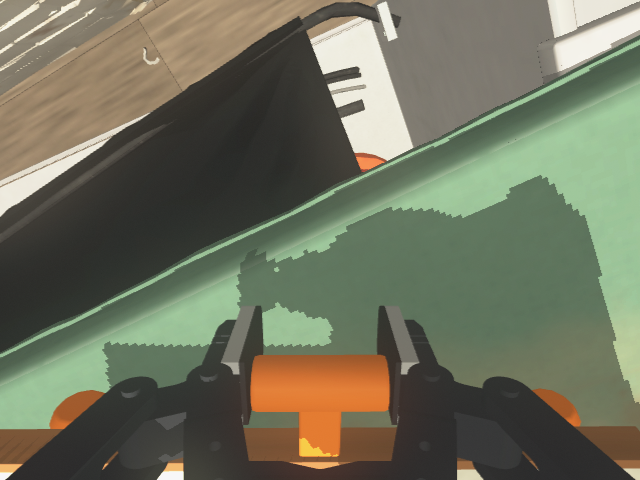

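{"api": "arm_command", "payload": {
  "rows": "35 -0.03 0 0.03 0; 35 -0.02 0 0.03 0; 35 0 0 0.03 0; 35 0 0 0.03 0; 35 0 0 0.03 0; 35 0 0 0.03 0; 35 0 0 0.03 0; 35 0 0 0 0; 35 0 0 0 0; 35 0 0 0 0"
}}

```text
t: 27.5
eef_pos: [0.6856, -0.1037, 0.0343]
orientation: [-0.0, 0.971, -0.237, -0.035]
contact_force: [3.7, -1.1, 3.9]
finger_gap: 0.0428
```

```bash
python3 -c "
from h import *
rep()
im,P,d=snap('wrist','w18'); blobs(im,cab(P),d,1000)
im,P,d=snap('side','sd18'); C=cab(P)
m=(d>0)&(C[...,0]>.01)&(C[...,0]<.115)&(abs(C[...,1])<.11)&(C[...,2]>.03)&(C[...,2]<.1)
p=C[m]; A=np.c_[p[:,:2],np.ones(len(p))]
for i in range(4):
    x=np.linalg.lstsq(A,p[:,2],rcond=None)[0]; r=p[:,2]-A@x; k=abs(r)<.003; p=p[k];A=A[k]
print('flap plane slope out,y,z0',x,len(p))
save('sd18c',cv2.resize(im[170:350,230:430],None,fx=4,fy=3.3))
"
```

```text
t 27.5 p [ 0.6856 -0.1037  0.0343] q [-2.000e-04  9.709e-01 -2.370e-01 -3.490e-02] F [ 3.68 -1.09  3.89] gap 0.04284048326152155 j [ 0.198  0.713 -0.145  1.533  0.101  0.973 -2.025]
cab out,y,z mm [153.4  -3.   34.3] tool x in cab(n,yc,z) [ 0.997 -0.013 -0.068] tz [-0.068  0.017 -0.998] Fcab [ 3.8 -0.8  3.9]
px [319.7 392.3] box [250 355 140 103] n 9549 med [ 0.1537 -0.0027  0.066 ] min [ 0.1203 -0.0246  0.0553] max [0.1598 0.0186 0.0706]
flap plane slope out,y,z0 [-0.01054597 -0.00365473  0.06895476] 2403
```

View pics/sd18c.png

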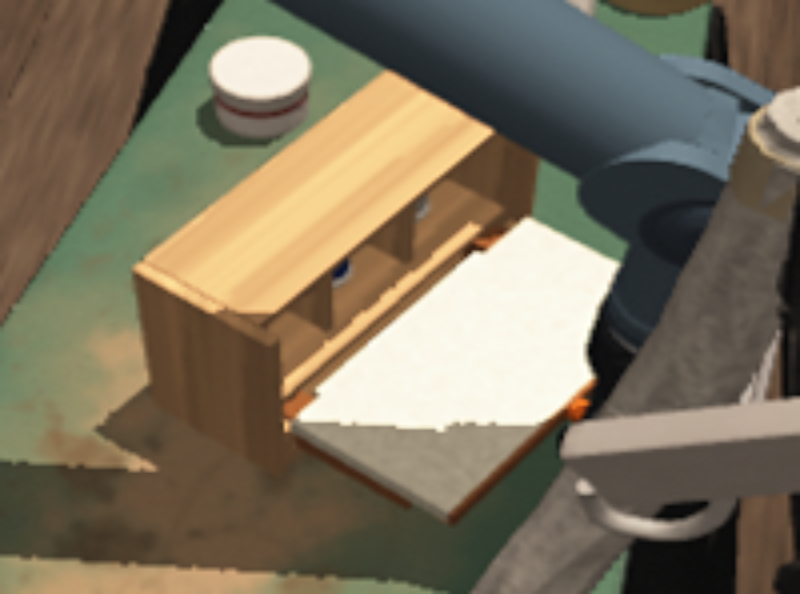

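{"api": "arm_command", "payload": {
  "rows": "35 0 0 0.05 0; 35 0 0 0.05 0; 35 0 0 0.05 0; 35 0 0 0.05 0; 35 0 0 0.05 0; 35 0 0 0.05 0; 35 0 0 0 0; 35 0 0 0 0; 35 0 0 0 0; 35 0 0 0 0"
}}

```text
t: 28.85
eef_pos: [0.6856, -0.1036, 0.0342]
orientation: [0.0, 0.971, -0.237, -0.036]
contact_force: [3.7, -0.5, 3.7]
finger_gap: 0.043
```

```bash
cat > fl.py <<'E'
from h import *
import sys
rep()
for cam in ['side','wrist']:
    im,P,d=snap(cam,cam+sys.argv[1]); C=cab(P)
    if cam=='wrist': blobs(im,C,d,1000); continue
    m=(d>0)&(C[...,0]>.01)&(C[...,0]<.115)&(abs(C[...,1])<.11)&(C[...,2]>.03)&(C[...,2]<.1)
    p=C[m]; A=np.c_[p[:,:2],np.ones(len(p))]
    for i in range(4):
        x=np.linalg.lstsq(A,p[:,2],rcond=None)[0]; r=p[:,2]-A@x; k=abs(r)<.003; p=p[k];A=A[k]
    print('flap plane slope out,y,z0',x,len(p))
E
python3 fl.py 19
```

```text
t 28.85 p [ 0.6856 -0.1036  0.0342] q [ 1.000e-04  9.708e-01 -2.371e-01 -3.640e-02] F [ 3.73 -0.47  3.68] gap 0.04297036982845294 j [ 0.197  0.715 -0.144  1.53   0.101  0.976 -2.025]
cab out,y,z mm [153.3  -3.   34.2] tool x in cab(n,yc,z) [ 0.997 -0.012 -0.071] tz [-0.07   0.018 -0.997] Fcab [ 3.5 -1.4  3.7]
flap plane slope out,y,z0 [-0.01116905 -0.00245737  0.06887506] 2387
px [319.8 392.2] box [250 355 140 103] n 9530 med [ 0.1537 -0.0027  0.0659] min [ 0.121  -0.0246  0.0548] max [0.1597 0.0185 0.0707]
```

{"api": "arm_command", "payload": {
  "rows": "50 0 0 0 0; 55 0 0 0 0; 65 0 0 0 0; 70 0 0 0 0; 70 0 0 0 0; 70 0 0 0 0; 70 0 0 0 0; 70 0 0 -0.1 0; 70 0 0 -0.2 0; 70 0 0 -0.2 0"
}}

```text
t: 30.2
eef_pos: [0.6787, -0.1023, 0.0538]
orientation: [0.002, 0.971, -0.236, -0.046]
contact_force: [0.7, 0.2, 0.1]
finger_gap: 0.0702
```

```bash
python3 fl.py 20
```

```text
t 30.2 p [ 0.6787 -0.1023  0.0538] q [ 0.0015  0.9706 -0.2363 -0.0461] F [0.74 0.21 0.1 ] gap 0.07024135940469871 j [ 0.198  0.69  -0.147  1.527  0.096  1.024 -2.022]
cab out,y,z mm [146.6  -1.   53.8] tool x in cab(n,yc,z) [ 0.996 -0.014 -0.089] tz [-0.088  0.026 -0.996] Fcab [ 0.6 -0.5  0.1]
flap plane slope out,y,z0 [-0.01204633 -0.00363762  0.06891059] 2303
px [315.  336.6] box [253 306 125  83] n 6985 med [ 0.1532 -0.0029  0.0664] min [ 0.1268 -0.0246  0.0549] max [0.1593 0.019  0.0708]
px [522.4 364. ] box [497 350  56  25] n 1082 med [0.1143 0.0925 0.0373] min [0.105  0.0829 0.0265] max [0.1161 0.106  0.0452]
px [ 99.  366.7] box [ 68 352  59  26] n 1154 med [ 0.1139 -0.098   0.0375] min [ 0.1047 -0.11    0.0275] max [ 0.1155 -0.0884  0.0452]
```

View pics/wrist20.png

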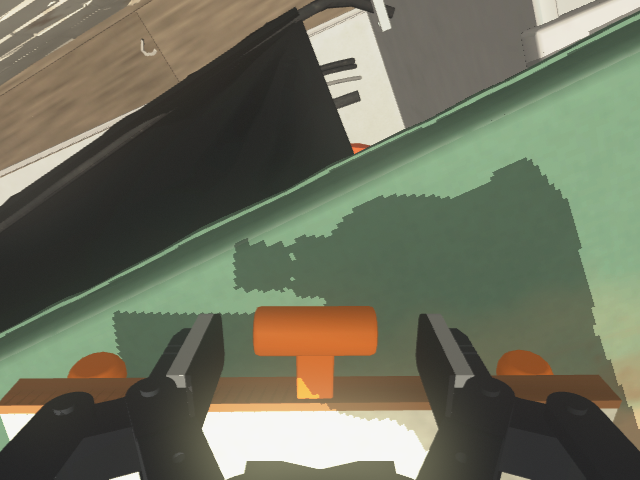

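Released; slope −0.012 (θ≈1.583). Retreat upward.

{"api": "arm_command", "payload": {
  "rows": "70 0 0 -0.4 0; 70 0 0 -0.6 0; 70 0 0 -0.8 0; 70 0 0 -0.8 0; 70 0 0 -0.8 0; 70 0 0 -0.5 0; 70 0 0 0 0; 70 0 0 0 0; 70 0 0 0 0; 70 0 0 0 0"
}}

```text
t: 31.55
eef_pos: [0.6966, -0.1059, 0.2605]
orientation: [0.001, 0.971, -0.236, -0.044]
contact_force: [0.0, -0.7, 0.0]
finger_gap: 0.0698
```

```bash
python3 fl.py 21; python3 -c "
from h import *
im,P,d=snap('scene','s21')"
```

```text
t 31.55 p [ 0.6966 -0.1059  0.2605] q [ 0.0012  0.9707 -0.2361 -0.0442] F [ 0.05 -0.65  0.03] gap 0.06975367033743246 j [ 0.2    0.53  -0.154  1.326  0.066  1.378 -2.   ]
cab out,y,z mm [164.1  -6.2 260.5] tool x in cab(n,yc,z) [ 0.996 -0.014 -0.085] tz [-0.085  0.025 -0.996] Fcab [0.4 0.6 0. ]
flap plane slope out,y,z0 [-0.01040392 -0.00289084  0.06884312] 2616
```

View pics/wrist21.png

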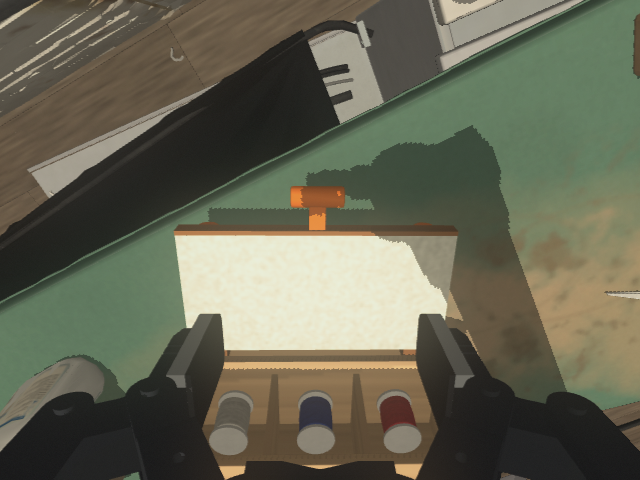

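View pics/s21.png

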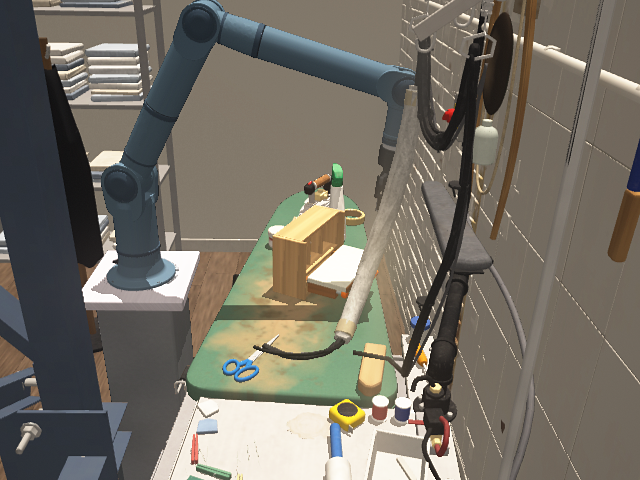

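```bash
python3 -c "
from h import *
print(robot.close_job())"
```

```text
the job is handed in; nothing more can be done
None
```

The cabinet is open as a work shelf, and the job was handed in at about 31.7 s of the 58 s allowed. With the flap still up, I pulled the left support and then the right one out by their knobs. I then gripped the pull across its ends, held it all the way down, let go and moved the hand clear.

**Supports:** At the stops the pull force rose to about 9 N on the left. On the right the knob stopped moving when I pulled further. Both knob fronts ended level, at about 115–116 mm in front of the cabinet.

**Flap:** A plane fitted to the flap after release sloped −0.010 to −0.012. That is an angle of 1.581–1.583, against the 1.583 expected for lying on the supports. Pressing further before release did not move it.

**Other things on the board:** The pictures show the spray bottle and scissors where they were, and no wrist contact force remained. I only compared pictures for these. The thread box and white jar were not clearly visible in the last views.

**What did not go as planned:**
- **Hand angle:** The commands cannot tilt the hand, so I did not lean it 25–45° for the knobs. I gripped only their front part with the hand near vertical. The hand ended up leaning up to 6° from pulling against the stops.
- **Pull in the grip:** The pull slid about 7–8 mm along the pads while the flap came down, because the hinge friction had to be pushed against. It stayed gripped throughout, with the opening at about 43 mm.

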